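# Clear the blank chest's lid and hold it at the gauge arm

### The job

Take the round wooden blank off the chest's lid and stack it on the two blanks lying in the cradle, resting in the gap between them, lined up with them and about flush with their ends. Then raise the chest's lid by its bar handle until it lies at the same angle as the steel gauge arm beside it, and finish while still holding it there with the gripper, steady, so that a mate can screw on the lid stay: the lid falls shut if let go. Do not shift the gauge arm or the fish carvings, mug and hammer lying about.

Things in the scene. Friction and masses are not known exactly. Their poses are not given: they have to be found in the camera images.
- chest: Plywood chest fixed to the bench, 200 (x) x 240 (y) mm, 90 mm high without its lid (100 mm to the lid's top face). Origin: centre of its underside; z up. Its own +x points to its hinged edge (away from the robot), -x to the side with the bar handle. It stands either left or right of the middle, the cradle on the other side.
- lid (a joint): Angle of the lid, rad: 0 shut and level, growing as the handle edge is raised; stop at 1.4. The hinge is free: the lid (0.3 to 0.65 kg, 10 mm plywood, 200 x 240 mm) falls shut when let go. Two battens 18 mm wide and 10 mm high run across it along x, 48 mm either side of its middle, each with a 44 mm notch in which the blank lies; the 78 mm between the battens is clear.
- lid_hinge (a point): Point on the hinge axis at the lid's far edge, mid width, 95 mm above the bench. Moves with the lid; its y axis is the hinge axis, level, = the chest's y.
- lid_bar (a point): Middle of the lid's handle: round steel bar 12 mm thick, 120 mm long, parallel to the hinge, 45 mm out from the lid's free edge, on an arm at each end; 99 mm above the bench when shut. 245 mm from the hinge axis along the lid and 4 mm out of its plane (+z). Axes of the lid: x from handle to hinge, y along the bar, z out of its top. The bar can turn between pads pointing straight down.
- gauge (a joint): Angle of the gauge arm, rad, in the same sense and about the same axis as lid: the lid matches when both read the same. A stiff pivot keeps the arm where it is set (0.55 to 1.0).
- gauge_tip (a point): Tip of the gauge arm: a steel strip 14 mm wide, 4 mm thick, on the hinge line just outside the chest's +y wall (134 mm from the middle), tip with a small round end 150 mm from the hinge axis; it stands up to 225 mm above the bench, perhaps between chest and cradle. x axis points from the tip to the pivot; it is parallel to the lid's x when the lid is at the mark.
- cradle: Dark wooden cradle fixed to the bench, 140 (x) x 138 (y) mm, floor 12 mm thick, lips 30 mm high and 12 mm thick along its two sides. The blanks lie along its x. Origin: centre of its underside, z up.
- blank: The loose wooden round blank to be moved, 56 mm in diameter, 120 mm long, 0.13 to 0.25 kg, lying on the lid with its axis (own x) about along the hinge. Origin on its surface (see blank_center). Gripping it about 8 mm above its centre keeps the fingertips clear of the two blanks beneath when it is set down.
- blank_center (a point): Centre of that blank; x along its axis. At rest in the gap it stands about 48 mm above the centres of the two below.
- base_a: One of two equal blanks (56 mm in diameter, 120 mm long, loose) lying side by side in the cradle, touching, own x along the cradle's x. The one at the cradle's +y.
- base_a_center (a point): Its centre, 40 mm above the bench; x along its axis.
- base_b: The other of the two, at the cradle's -y.
- base_b_center (a point): Its centre; x along its axis.
- carving: Bystander: painted striped wooden fish, 150 mm long, 52 mm wide, 58 mm high, between the robot and the work. Origin under its middle.
- carving2: Bystander: another such fish, far to the left.
- mug: Bystander: white mug, 80 mm across, 90 mm high, at the left. Origin under its middle.
- mallet: Bystander: hammer lying far to the right. Origin under its middle.
Mind the look-alikes: they are no part of the job. What is shaped like the blank but turquoise is not meant.

How it is judged (in metres and radians):
On the way, in this order (a step that is already met when the one before it is completed fails the run):
1. the blank lies in the gap on the two in the cradle, let go (z of blank_center in the frame of cradle between 0.082 and 0.095 m and y of blank_center in the frame of cradle between -0.01 and 0.01 m and x of blank_center in the frame of cradle between -0.03 and 0.03 m and angle between the x axis of blank_center and the x axis of cradle, either way round below 0.15 rad and contact force between blank and base_a above 0.1 N and contact force between blank and base_b above 0.1 N and z of each of base_a_center, base_b_center in the frame of cradle below 0.046 m and linear speed of blank below 0.03 m/s and contact force between blank and the arm below 0.1 N and contact force between blank and the fingers below 0.1 N), for 0.2 s.
2. the lid is held by the gripper at the gauge arm's angle (angle between the x axis of lid_bar and the x axis of gauge_tip, either way round below 0.07 rad and velocity of joint lid between -0.05 and 0.05 rad/s and contact force between lid and the fingers above 0.8 N), for 0.3 s.
At the end, for the whole second after the job is handed in: The blank rests, let go and still, on both blanks in the cradle (they on its floor), in line within 0.15 rad, its middle within 30 mm of the cradle's middle lengthwise; the lid is held still by the fingers (over 0.8 N) within 0.07 rad (4 degrees) of the gauge arm (all of step 1 and all of step 2); the arm keeps its last pose, push and grip.
It fails at once if the striped fish near the robot was shifted by over 30 mm (distance of carving from where it was at the start of the episode above 0.03 m).
It fails at once if the striped fish at the left was shifted by over 30 mm (distance of carving2 from where it was at the start of the episode above 0.03 m).
It fails at once if the mug was shifted by over 30 mm (distance of mug from where it was at the start of the episode above 0.03 m).
It fails at once if the hammer was shifted by over 30 mm (distance of mallet from where it was at the start of the episode above 0.03 m).
It fails at once if the gauge arm was shifted (distance of gauge_tip from where it was at the start of the episode above 0.01 m).
It also fails if it takes over 61 s, if anything falls off the work surface, if the arm or the gripper's body presses on something with over 40 N, if the wrist force passes 120 N, or if a joint passes its speed limit or range.

### The arm

A 6-joint arm with a two-finger parallel gripper is mounted at the origin on the work surface. World frame = base frame: x ahead of the robot, y to its left, z up, the work surface at z = 0. Lengths are in mm, angles in rad, forces in N, time in s.
With the tool pointing down it reaches from about 400 to 925 mm from the base axis. Payload 12.5 kg.
Tool frame: the origin (TCP) lies on the mounting face of the last link; the fingertips stand 190 mm ahead of it and the grasp point (between the pads) lies 171 mm ahead of it; z points along the fingers, y is the line along which they close (so a half turn about z gives the same grasp; the last joint's range is limited). The gripper opens to 95 mm and grips with 3 to 60 N. Pads are 20 mm wide; open, the fingers measure 119 mm over their backs; the gripper's body (75 mm by 180 mm) begins 59 mm behind the grasp point.
Start: joints at [-1.264, 0.491, 1.559, -0, 1.092, -0.106], TCP at [250.753, -572.492, 404.761] pointing down, gripper open.
Joint ranges: [-3.1, 3.1], [-0.84, 2.19], [0.05, 2.79], [-1.13, 4.28], [0.06, 2.93], [-2.69, 2.69]. Speed limits (rad/s): [2.22, 2.22, 2.79, 3.14, 3.14, 3.14].

### API

Orientations are given as [roll, pitch, yaw] about the fixed x, y, z axes, in that order (R = Rz(yaw) Ry(pitch) Rx(roll)).
In Python, from cell import * gives the robot as it stands.
- The arm moves only by the tool arm_command, never from a script. Its argument "rows" is a list that holds one entry, the list of rows, each a list of 7 numbers: the shift along the tool's x, y, z normalised to -1 to 1, where 1 is 0.15 m, then the turn, a rotation vector about the tool's x, y, z normalised to -1 to 1, where 1 is 360 degrees, then the opening, from -1 (shut) to 1 (fully open). A call has 1 to 10 rows; each row is the pose to reach, as a shift and turn from the pose commanded when the call began, along the tool's axes at that moment, turning the shorter way round; what a row does not reach only later rows make up. A row lasts 1/12 s, in which the tool goes at most 41.7 mm and 7.16 degrees, less where a joint would pass 70% of its speed; a pose out of reach is approached as far as the arm can. A call with a number of a shift or a turn outside -1 to 1 is refused whole. A call with a gripper value outside its range is refused whole. The fingers move at their own pace and stop on an object; the grip force is fixed at half the most. Time passes only in rows, so rows that repeat a pose let the fingers close. It gives the time, the measured TCP pose, the force, the opening and the grip force at its end, in the units of the state.
- state(): the state, without advancing time (a new reading comes with each control period).
- read_camera(name): name is "side" or "top"; returns (picture, depth): 480x640x3 uint8, red, green, blue; 480x640 float32, mm along the optical axis (not along the pixel's ray), 0 where there is no reading.
- get_calibration(name): a dict with "camera_matrix" (3x3 intrinsics, pixels), "position" and "orientation" of the camera in the world. Camera axes: x right, y up, looking along -z (the intrinsics and any distortion apply to the point x, -y, -z); pixel columns grow to the right and rows downward; lengths in mm; the calibration is good to about 2 mm. A picture is of the moment at which its call begins. get_calibration takes no time and is no camera call.
- job_done(): hands the job in; it is judged then, once.
The state is a dict: "t": time; "joints": joint angles; "qvel": joint speeds; "tau": joint torques, N m; "eef_pos": TCP position; "tcp_rot": TCP orientation; "ft_force": force on the tool from outside, world axes, zero at the start; "moment": the same for the moment, N m; "opening": opening from 0.0 (shut) to 1.0 (fully open); "grip_force": force on a finger pad.
Only numpy, scipy, OpenCV 4.12 (cv2) and the standard library are available. Lean on these libraries where they do the work, as an engineer would, in place of code of your own. Each camera call takes 0.05 s, during which the arm holds its last target. There are 200 camera calls.

## Working session

There is one attempt and no reset: what is moved stays moved. The work goes in short steps, Python scripts to look and compute and a tool call to move; the robot and the scene stay as the last step left them, time stands still between calls to the robot, and variables do not carry over. Pictures are saved under pics/ and viewed, at most 10 in all, crops included, and the job is handed in when it is done.

Besides the shell and the picture viewer there is one more tool, called after "Request:" in YAML: its name, and indented under it one key for each argument. arm_command: Moves the arm, as the interface text tells. Its arguments: {"type":"object","properties":{"rows":{"type":"array","items":{"type":"array","items":{"type":"array","items":{"type":"number","minimum":-1,"maximum":1}}}}},"required":["rows"]}

```bash
mkdir -p pics; cat > h.py <<'E'
from cell import *
import numpy as np, cv2
from scipy.spatial.transform import Rotation as R
def cal(n):
    c=get_calibration(n); return np.array(c["camera_matrix"],float),np.array(c["position"],float),c
E
python3 - <<'E'
from h import *
for n in("side","top"):
    p,d=read_camera(n); cv2.imwrite(f"pics/{n}0.png",p[:,:,::-1]); np.savez(f"{n}0.npz",p=p,d=d)
    print(get_calibration(n), (d>0).mean())
print(state())
E
```

```text
{'camera_matrix': array([[564.99498575,   0.        , 319.48562617],
       [  0.        , 564.99498575, 242.78304774],
       [  0.        ,   0.        ,   1.        ]]), 'position': array([ 251.30365166, 1051.39457626, 1409.59300109]), 'orientation': array([ 0.71780232, -0.0086899 , -2.80344165])} 0.9961263020833333
{'camera_matrix': array([[535.17465533,   0.        , 313.50003317],
       [  0.        , 535.17465533, 231.6546643 ],
       [  0.        ,   0.        ,   1.        ]]), 'position': array([ 489.09204942,  -22.95526899, 1721.91960162]), 'orientation': array([ 0.07505645,  0.01244513, -1.58239324])} 0.9961360677083333
{'t': 0.1, 'joints': array([-1.26362514e+00,  4.91482723e-01,  1.55938913e+00, -8.05670257e-06,
        1.09169314e+00, -1.05600315e-01]), 'qvel': array([ 0.00148866, -0.00111026, -0.00089902,  0.00051499,  0.00053953,
       -0.00014206]), 'tau': array([ 2.85730915e-03, -6.13623190e+01, -2.58605361e+01,  6.94219116e-02,
        4.69951797e-02, -5.40285077e-05]), 'eef_pos': array([ 250.72953774, -572.47050141,  404.23016695]), 'tcp_rot': array([-3.14062498e+00, -9.53818962e-05,  4.12775172e-01]), 'ft_force': array([-0.17251757, -0.7118726 , -0.35741796]), 'moment': array([-0.00356855, -0.03141539, -0.02625347]), 'grip_force': 0.0, 'opening': 1.0002721572251518}
```

View pics/top0.png

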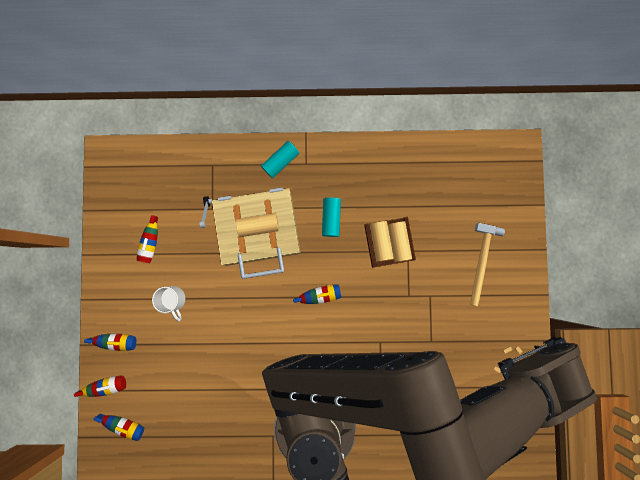

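View pics/side0.png

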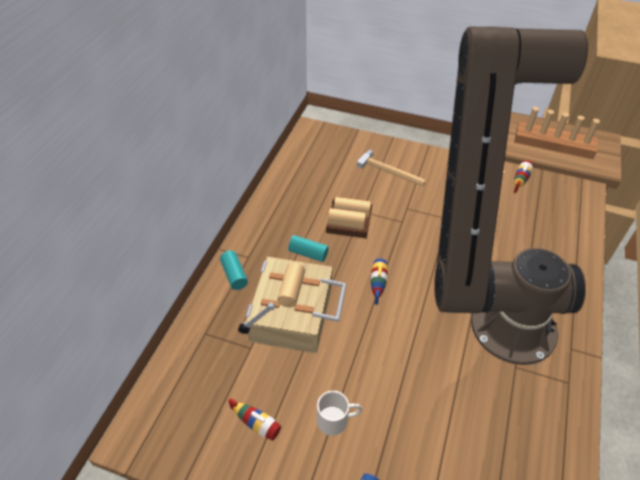

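Top view: the chest is at about (255,228), with the wooden blank on its lid at (257,226), the handle bar at (262,275) and the gauge arm at (205,212). The cradle with its two blanks is at (390,242), a fish at (318,294), the mug at (169,300) and the hammer at (485,265). Side view: blank (291,284), bar (338,300), gauge (260,317), cradle (349,216).

Candidates for the blank, top-view pixels: wooden cylinder (257,226), turquoise (280,159) and turquoise (332,217). The wooden one is meant, because it is wood-coloured and lies in the batten notches on the lid. I'll confirm that in a crop while measuring.

```bash
cat >> h.py <<'E'
def cloud(n,d):
    K,t,c=cal(n); v,u=np.mgrid[0:480,0:640]
    P=np.stack([(u-K[0,2])/K[0,0]*d,-(v-K[1,2])/K[1,1]*d,-d],-1)
    return P@R.from_euler("xyz",c["orientation"]).as_matrix().T+t
def proj(n,X):
    K,t,c=cal(n); p=(np.atleast_2d(X)-t)@R.from_euler("xyz",c["orientation"]).as_matrix()
    return np.c_[K[0,2]+K[0,0]*p[:,0]/-p[:,2],K[1,2]-K[1,1]*p[:,1]/-p[:,2]]
E
python3 - <<'E'
from h import *
C={}
for n in("top","side"):
    f=np.load(n+"0.npz"); p,d=f["p"],f["d"]; P=cloud(n,d); C[n]=(p,P)
    hsv=cv2.cvtColor(p,cv2.COLOR_RGB2HSV)
    x,y,z=P[...,0],P[...,1],P[...,2]
    for nm,b in (("chest",dict(top=(205,180,305,285),side=(235,250,350,355))),("cradle",dict(top=(360,210,420,275),side=(322,190,377,242)))):
        u0,v0,u1,v1=b[n]; sl=np.s_[v0:v1,u0:u1]; q=P[sl].reshape(-1,3); h=hsv[sl].reshape(-1,3)
        def rect(m,l):
            a=q[m][:,:2].astype(np.float32)
            if len(a)<6: print(n,nm,l,"few");return
            r=cv2.minAreaRect(a); print(n,nm,l,m.sum(),np.round(r[0],1),np.round(r[1],1),round(r[2],2),"z",np.round(np.percentile(q[m][:,2],[2,50,98]),1),"med",np.round(np.median(q[m],0),1))
        if nm=="chest":
            rect((q[:,2]>122)&(q[:,2]<165)&(h[:,1]>60)&(h[:,2]>140),"blank>122")
            rect((q[:,2]>145)&(q[:,2]<165)&(h[:,1]>60)&(h[:,2]>140),"blank ridge")
            rect((q[:,2]>95)&(q[:,2]<108)&(h[:,1]>60),"lid")
            rect((q[:,2]>90)&(q[:,2]<115)&(h[:,1]<60),"grey")
        else:
            rect((q[:,2]>45)&(h[:,2]>140),"blanks"); rect((q[:,2]>15),"all")
            rect((q[:,2]>62)&(h[:,2]>140),"ridges")
    m=(z>110)&(z<240)&(hsv[...,1]<70)&(x>500)&(y>200)
    print(n,"gauge",m.sum()); q=P[m]; 
    if len(q): print(q[np.argmax(q[:,2])],q[np.argmin(q[:,2])])
    print("bench z",np.median(z[(abs(z)<30)]))
im=cv2.imread("pics/top0.png")[120:300,180:430]; a=cv2.resize(im,None,fx=3.2,fy=3.2,interpolation=cv2.INTER_CUBIC); cv2.imwrite("pics/crop.png",a[:600,:800])
E
```

```text
top chest blank>122 696 [632.2 163.5] [ 56.3 120.6] 8.28 z [131.4 151.5 160.4] med [632.1 162.4 151.5]
top chest blank ridge 569 [633.2 163.7] [ 48.5 120.5] 8.28 z [145.4 152.8 160.7] med [631.7 164.  152.8]
top chest lid 3634 [611.1 180.5] [264.4 258.5] 8.4 z [ 95.4 100.4 107.1] med [625.6 175.1 100.4]
top chest grey 435 [606.4 193.6] [260.3 237. ] 6.69 z [ 94.4 104.6 112.8] med [518.6 164.5 104.6]
top cradle blanks 1145 [ 571.8 -157.3] [128.9 287.8] 7.49 z [50.1 64.3 74.9] med [ 582.3 -246.4   64.3]
top cradle all 1789 [ 569.5 -163.6] [138.9 303.2] 9.11 z [17.6 60.4 73.8] med [ 581.5 -241.3   60.4]
top cradle ridges 756 [ 571.3 -154.6] [128.7 282.5] 7.49 z [62.3 66.6 77.5] med [ 579.1 -244.8   66.6]
top gauge 1335
[623.65051364 311.16330225 236.20445583] [1326.96946924  754.64251913  110.0158119 ]
bench z 0.12234669353165373
side chest blank>122 768 [640.6 212.3] [224.8  80.8] 83.6 z [126.7 149.8 159.7] med [631.1 175.8 149.8]
side chest blank ridge 531 [638.4 210.3] [213.9  66.2] 85.76 z [145.6 152.6 160.5] med [634.2 170.7 152.6]
side chest lid 3247 [640.1 188.1] [214.6 267.8] 8.56 z [ 95.4 100.  106.8] med [613.5 195.1 100. ]
side chest grey 534 [609.8 196.2] [259.4 246.5] 8.29 z [ 94.5 103.5 113. ] med [531.3 198.  103.5]
side cradle blanks 906 [457.8 385.4] [ 134.1 1388. ] 11.7 z [46.7 61.8 72.9] med [ 585.6 -223.6   61.8]
side cradle all 1312 [460.9 378.5] [ 142.7 1402.3] 11.49 z [17.3 57.4 72. ] med [ 582.  -206.7   57.4]
side cradle ridges 441 [456.6 389.8] [ 133.3 1379. ] 11.72 z [ 62.2  66.  342.9] med [ 584.5 -226.1   66. ]
side gauge 3566
[1339.28254636  299.52408999  239.99316499] [1333.80060908  307.14385168  110.02634517]
bench z -0.43630551954618113
```

View pics/crop.png

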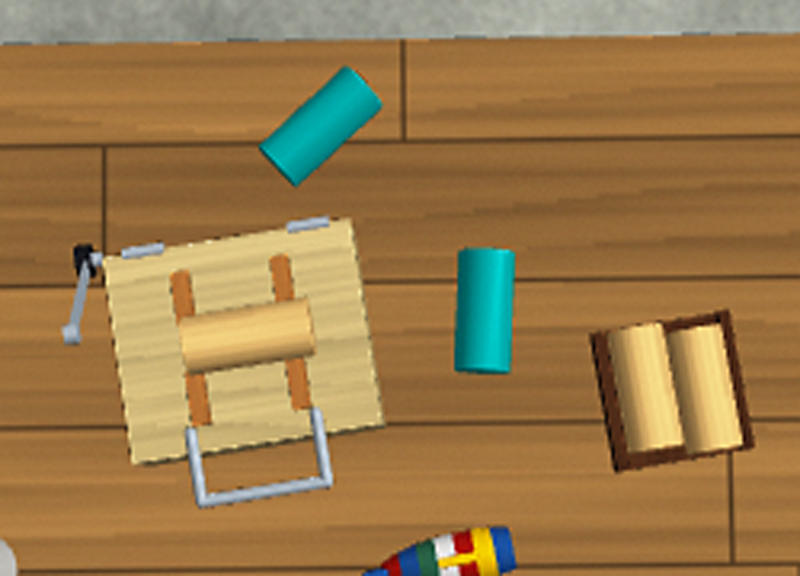

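The crop shows the wooden blank (245,335 in the crop) lying in the batten notches. It is the one meant; the turquoise ones at (320,125) and (485,310) are not. Next I'll refine with outliers removed.

```bash
python3 - <<'E'
from h import *
def rc(q): r=cv2.minAreaRect(q[:,:2].astype(np.float32)); return np.round(r[0],1),np.round(r[1],1),round(r[2],2)
def loc(q,o,a):
    a=np.radians(a); d=q-np.array([*o,0]); return np.c_[d[:,0]*np.cos(a)+d[:,1]*np.sin(a),-d[:,0]*np.sin(a)+d[:,1]*np.cos(a),d[:,2]]
for n in("top","side"):
    f=np.load(n+"0.npz"); p,d=f["p"],f["d"]; P=cloud(n,d).reshape(-1,3); h=cv2.cvtColor(p,cv2.COLOR_RGB2HSV).reshape(-1,3)
    L=loc(P,(580,-244),8.5); m=(abs(L[:,0])<90)&(abs(L[:,1])<90)&(L[:,2]>15)&(L[:,2]<90)
    print(n,"cradle",rc(P[m]))
    m2=m&(h[:,2]>140)&(L[:,2]>50); print(" blanks",rc(P[m2]),"top z",np.percentile(P[m2][:,2],[50,90,97]))
    q=L[m2]
    for s in(1,-1):
        k=q[q[:,1]*s>0]; A=np.c_[2*k[:,1],2*k[:,2],np.ones(len(k))]; b=(k[:,1:]**2).sum(1); w=np.linalg.lstsq(A,b,rcond=None)[0]
        print("  base",s,"y,z,r",np.round(w[:2],1),np.round(np.sqrt(w[2]+w[0]**2+w[1]**2),1),"x ext",np.percentile(k[:,0],[1,99]))
    L=loc(P,(632.5,163.5),8.3); m=(abs(L[:,0])<40)&(abs(L[:,1])<75)&(L[:,2]>118)&(L[:,2]<165)
    k=L[m]; A=np.c_[2*k[:,0],2*k[:,2],np.ones(len(k))]; b=(k[:,::2]**2).sum(1); w=np.linalg.lstsq(A,b,rcond=None)[0]
    print(n,"blank",rc(P[m]),"x,z,r",np.round(w[:2],1),np.sqrt(w[2]+w[0]**2+w[1]**2),"y ext",np.percentile(k[:,1],[1,99]))
    m=(abs(L[:,0])<140)&(abs(L[:,1])<128)&(L[:,2]>93)&(L[:,2]<106)&(h[:,1]>60); print(n,"lid",rc(P[m]),np.median(P[m][:,2]))
    m=(L[:,0]<-105)&(L[:,0]>-170)&(abs(L[:,1])<90)&(L[:,2]>70)&(h[:,1]<60)&(L[:,2]<120)
    k=L[m];mm=k[:,0]<np.percentile(k[:,0],2)+14; print(" bar",np.median(k[mm],0),"yext",np.percentile(k[mm][:,1],[2,98]),"slope deg",np.degrees(np.polyfit(k[mm][:,1],k[mm][:,0],1)[0]))
    G=(L[:,1]>118)&(L[:,1]<165)&(abs(L[:,0])<160)&(L[:,2]>75)&(L[:,2]<260); k=L[G]
    print(" gauge n",G.sum(),np.polyfit(k[:,0],k[:,2],1), "low",k[np.argsort(k[:,2])[:5]].mean(0),"high",k[np.argsort(k[:,2])[-8:]].mean(0)); 
    ii=np.argsort(k[:,0])[::max(1,len(k)//25)]; print(np.round(k[ii]).tolist())
E
```

```text
top cradle (array([ 581.8, -240.2]), array([138.9, 148. ]), 9.11)
 blanks (array([ 583.7, -246.2]), array([126.4, 112.3]), 4.17) top z [64.28076819 70.23386354 72.10259912]
  base 1 y,z,r [26.7 52.5] 17.9 x ext [-50.61517926  66.81785972]
  base -1 y,z,r [-30.2  52.7] 18.2 x ext [-60.4960302   56.37969257]
top blank (array([637. , 164.2]), array([ 65.9, 120.6]), 8.33) x,z,r [ -0.6 133.4] 23.711659603380166 y ext [-59.83407434  58.57361494]
top lid (array([614.9, 170.4]), array([245.8, 237.4]), 8.43) 99.8997330917042
 bar [-144.59569229    9.68633421  103.80153384] yext [-53.51775709  72.15826884] slope deg -0.3482128666511038
 gauge n 417 [5.49738372e-02 1.17412693e+02] low [ 38.18532766 131.94414714  91.23919194] high [ 17.13140669 143.78347554 230.47117736]
[[-100.0, 120.0, 103.0], [-87.0, 122.0, 98.0], [-75.0, 120.0, 99.0], [-63.0, 118.0, 99.0], [-53.0, 128.0, 104.0], [-40.0, 128.0, 96.0], [-29.0, 123.0, 99.0], [-16.0, 128.0, 111.0], [-4.0, 123.0, 95.0], [9.0, 121.0, 95.0], [13.0, 147.0, 236.0], [18.0, 128.0, 101.0], [24.0, 126.0, 104.0], [31.0, 129.0, 101.0], [39.0, 122.0, 98.0],
[... 896 characters left out ...]
48
 gauge n 897 [  0.13369323 109.7525601 ] low [ 15.61353489 130.7082283   75.29541889] high [ 18.12184159 149.45480213 231.57907993]
[[-97.0, 130.0, 99.0], [-86.0, 133.0, 84.0], [-77.0, 128.0, 99.0], [-66.0, 129.0, 92.0], [-55.0, 131.0, 96.0], [-44.0, 133.0, 76.0], [-33.0, 130.0, 99.0], [-22.0, 134.0, 91.0], [-12.0, 136.0, 97.0], [-1.0, 124.0, 100.0], [9.0, 129.0, 99.0], [16.0, 153.0, 222.0], [22.0, 123.0, 96.0], [27.0, 134.0, 102.0], [34.0, 130.0, 98.0], [40.0, 134.0, 82.0], [45.0, 119.0, 102.0], [52.0, 128.0, 99.0], [59.0, 147.0, 160.0], [65.0, 119.0, 106.0], [71.0, 130.0, 92.0], [79.0, 134.0, 90.0], [88.0, 146.0, 110.0], [95.0, 148.0, 121.0], [102.0, 154.0, 84.0], [110.0, 157.0, 110.0]]
```

```bash
cat > go.py <<'E'
# usage: go.py x y z(TCP mm) yaw_deg  -> shift and turn in move units
import sys; from h import *
s=state(); R0=R.from_euler("xyz",s["tcp_rot"]); x,y,z,a=map(float,sys.argv[1:5])
T=R.from_euler("xyz",[np.pi,0,np.radians(a)])
d=R0.inv().apply(np.array([x,y,z])-s["eef_pos"]); r=(R0.inv()*T).as_rotvec()
print("mm",np.round(d,1),"norm",np.round(d/150,3),"turn",np.round(r/2/np.pi,4),"rows",np.linalg.norm(d)/41.7,np.degrees(np.linalg.norm(r))/7.16)
E
python3 go.py 633.4 164.8 410 98.4; python3 - <<'E'
from h import *
a=np.radians(8.4)
for n in("top","side"):
    f=np.load(n+"0.npz"); p,d=f["p"],f["d"]; P=cloud(n,d).reshape(-1,3); h=cv2.cvtColor(p,cv2.COLOR_RGB2HSV).reshape(-1,3)
    D=P-[632.5,163.5,0]; L=np.c_[D[:,0]*np.cos(a)+D[:,1]*np.sin(a),-D[:,0]*np.sin(a)+D[:,1]*np.cos(a),D[:,2]]
    k=L[(L[:,1]>134)&(L[:,1]<165)&(L[:,0]>-20)&(L[:,0]<100)&(L[:,2]>115)&(L[:,2]<245)&(h[:,1]<70)]
    l=cv2.fitLine(k[:,::2].astype(np.float32),cv2.DIST_HUBER,0,.01,.01).ravel()
    print(n,len(k),"angle",np.arctan(-l[1]/l[0]),l, "x at z95",l[2]+(95-l[3])*l[0]/l[1],k[:,2].max(),k[:,0].min(),np.median(k[:,1]))
E
```

```text
mm [ 646.3 -521.8   -5.2] norm [ 4.309 -3.479 -0.035] turn [-1.000e-04 -1.000e-04 -2.076e-01] rows 19.92050643613669 10.4399077965426
top 89 angle 0.9819225 [  0.5554249  -0.8315667  45.51366   184.53369  ] x at z95 105.31554 236.20445583286119 8.079177261996394 143.13946796778416
side 186 angle 0.9872494 [  0.5509874   -0.83451355  50.164127   178.67056   ] x at z95 105.40761 233.79101762224036 12.097083265685766 147.65919597791327
```

Request:
arm_command:
  rows:
    - [[1,-0.807,0,0,0,0,1],[1,-0.807,0,0,0,0,1],[1,-0.807,0,0,0,0,1],[1,-0.807,0,0,0,0,1],[1,-0.807,0,0,0,0,1]]

```text
t: 0.52
eef_pos: [340.4, -398.4, 404.6]
tcp_rot: [-3.14, -0.0, 0.414]
ft_force: [-0.4, -0.8, 0.0]
opening: 0.999
grip_force: 0.0
```

Request:
arm_command:
  rows:
    - [[1,-0.807,0,0,0,0,1],[1,-0.807,0,0,0,0,1],[1,-0.807,0,0,0,0,1],[1,-0.807,0,0,0,0,1],[1,-0.807,0,0,0,0,1]]

```text
t: 0.93
eef_pos: [429.2, -227.4, 404.7]
tcp_rot: [-3.141, -0.0, 0.414]
ft_force: [0.5, -0.2, 0.5]
opening: 0.999
grip_force: 0.0
```

Request:
arm_command:
  rows:
    - [[1,-0.807,0,0,0,0,1],[1,-0.807,0,0,0,0,1],[1,-0.807,0,0,0,0,1],[1,-0.807,0,0,0,0,1],[1,-0.807,0,0,0,0,1]]

```text
t: 1.35
eef_pos: [518.2, -56.2, 404.6]
tcp_rot: [-3.141, -0.0, 0.414]
ft_force: [-0.1, -0.2, 0.8]
opening: 0.999
grip_force: 0.0
```

Request:
arm_command:
  rows:
    - [[1,-0.807,0,0,0,-0.2,1],[1,-0.807,0,0,0,-0.2,1],[1,-0.807,0,0,0,-0.2,1],[1,-0.807,0,0,0,-0.2,1],[1,-0.807,0,0,0,-0.2,1],[1,-0.807,0,0,0,-0.2,1],[1,-0.807,0,0,0,-0.2,1],[1,-0.807,0,0,0,-0.2,1],[1,-0.807,0,0,0,-0.2,1],[1,-0.807,0,0,0,-0.2,1]]

```text
t: 2.18
eef_pos: [606.1, 111.9, 404.3]
tcp_rot: [-3.141, 0.0, 1.669]
ft_force: [-0.5, 0.1, 0.0]
opening: 0.998
grip_force: 0.0
```

```bash
python3 go.py 633.4 164.8 340 98.4; python3 -c "
from h import *;s=state();print(s['t'],s['eef_pos'],s['tcp_rot'],s['ft_force'])"
```

```text
mm [50.  32.4 64.3] norm [0.333 0.216 0.428] turn [-0.0001  0.     -0.0077] rows 2.1012716813999663 0.38570192168138173
2.1833 [606.08737254 111.88963952 404.28304105] [-3.14075568e+00  7.96947435e-05  1.66921189e+00] [-0.45008631  0.131019    0.03879974]
```

Request:
arm_command:
  rows:
    - [[0.333,0.216,0,0,0,-0.0077,1],[0.333,0.216,0,0,0,-0.0077,1],[0.333,0.216,0,0,0,-0.0077,1],[0.333,0.216,0.2,0,0,-0.0077,1],[0.333,0.216,0.4,0,0,-0.0077,1],[0.333,0.216,0.4,0,0,-0.0077,1]]

```text
t: 2.68
eef_pos: [632.7, 164.1, 339.3]
tcp_rot: [-3.133, 0.0, 1.711]
ft_force: [-1.1, 0.0, -0.4]
opening: 1.001
grip_force: 0.0
```

```bash
python3 go.py 633.4 164.8 307.5 98.4; python3 - <<'E'
from h import *
o=[]
for n,b in(("top",(180,140,380,300)),("side",(210,170,370,350))):
    p,d=read_camera(n); np.savez(n+"1.npz",p=p,d=d); o.append(cv2.resize(p[b[1]:b[3],b[0]:b[2],::-1],(400,int(400*(b[3]-b[1])/(b[2]-b[0]))))[:450])
H=max(i.shape[0] for i in o); cv2.imwrite("pics/g1.png",np.hstack([cv2.copyMakeBorder(i,0,H-i.shape[0],0,0,0) for i in o]))
E
```

```text
mm [ 0.7  1.  31.8] norm [0.004 0.007 0.212] turn [-0.0014  0.     -0.001 ] rows 0.7639854950804633 0.08501564960394668
```

View pics/g1.png

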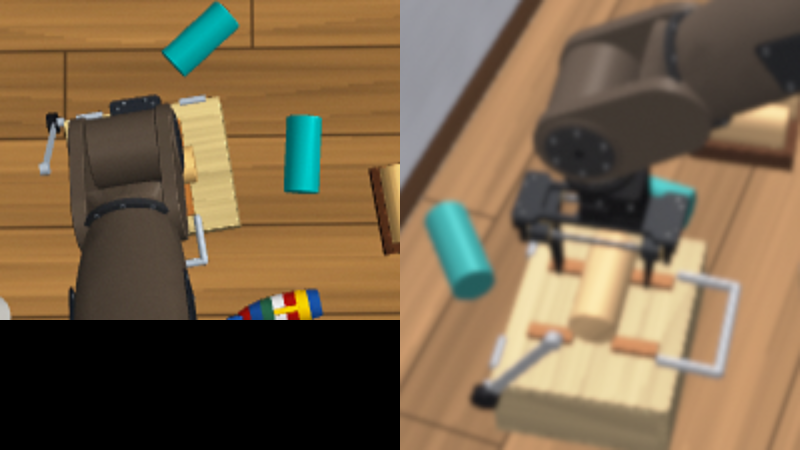

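Side view crop: the fingers (560,255 and 648,275) straddle the blank (605,280) roughly centred. I'll lower and close.

Request:
arm_command:
  rows:
    - [[0,0,0.1,0,0,0,1],[0,0,0.21,0,0,0,1],[0,0,0.21,0,0,0,1],[0,0,0.21,0,0,0,0.3],[0,0,0.21,0,0,0,-0.5],[0,0,0.21,0,0,0,-0.5],[0,0,0.21,0,0,0,-0.5],[0,0,0.21,0,0,0,-0.5],[0,0,0.21,0,0,0,-0.5],[0,0,0.21,0,0,0,-0.5]]

```text
t: 3.62
eef_pos: [633.8, 164.5, 313.4]
tcp_rot: [3.141, 0.0, 1.711]
ft_force: [-0.3, 0.2, 2.1]
opening: 0.584
grip_force: 30.0
```

Request:
arm_command:
  rows:
    - [[0,0,0,0,0,0,-1],[0,0,0,0,0,0,-1],[0,0,0,0,0,0,-1],[0,0,0,0,0,0,-1]]

```text
t: 3.95
eef_pos: [633.8, 164.5, 313.4]
tcp_rot: [3.142, 0.0, 1.711]
ft_force: [-1.4, -0.0, 3.4]
opening: 0.583
grip_force: 30.0
```

Request:
arm_command:
  rows:
    - [[0,0,-0.2,0,0,0,-1],[0,0,-0.4,0,0,0,-1],[0,0,-0.6,0,0,0,-1],[0,0,-0.7,0,0,0,-1],[0,0,-0.7,0,0,0,-1],[0,0,-0.7,0,0,0,-1]]

```text
t: 4.45
eef_pos: [633.6, 164.4, 417.7]
tcp_rot: [3.141, 0.0, 1.711]
ft_force: [0.3, 0.3, -3.4]
opening: 0.587
grip_force: 30.0
```

```bash
python3 go.py 583.7 -241.9 418 9.2
```

```text
mm [-3.953e+02 -1.063e+02 -2.000e-01] norm [-2.636e+00 -7.080e-01 -1.000e-03] turn [0.     0.     0.2468] rows 9.817154244956889 12.408582580615253
```

Request:
arm_command:
  rows:
    - [[-1,-0.27,0,0,0,0,-1],[-1,-0.27,0,0,0,0,-1],[-1,-0.27,0,0,0,0,-1],[-1,-0.27,0,0,0,0,-1]]

```text
t: 4.78
eef_pos: [614.0, 7.8, 415.8]
tcp_rot: [-3.138, -0.0, 1.711]
ft_force: [0.4, -0.6, -2.1]
opening: 0.584
grip_force: 30.0
```

Request:
arm_command:
  rows:
    - [[-1,-0.27,0,0,0,0,-1],[-1,-0.27,0,0,0,0,-1],[-1,-0.27,0,0,0,0,-1],[-1,-0.27,0,0,0,0,-1],[-1,-0.27,0,0,0,0,-1]]

```text
t: 5.2
eef_pos: [594.7, -148.9, 415.7]
tcp_rot: [-3.138, -0.0, 1.707]
ft_force: [-0.3, 0.2, -2.0]
opening: 0.585
grip_force: 30.0
```

Request:
arm_command:
  rows:
    - [[-0.63,-0.17,0,0,0,0.19,-1],[-0.63,-0.17,0,0,0,0.19,-1],[-0.63,-0.17,0,0,0,0.19,-1],[-0.63,-0.17,0,0,0,0.19,-1],[-0.63,-0.17,0,0,0,0.19,-1],[-0.63,-0.17,0,0,0,0.19,-1],[-0.63,-0.17,0,0,0,0.19,-1],[-0.63,-0.17,0,0,0,0.19,-1],[-0.63,-0.17,0,0,0,0.19,-1],[-0.63,-0.17,0,0,0,0.19,-1]]

```text
t: 6.03
eef_pos: [583.6, -240.8, 415.8]
tcp_rot: [-3.139, 0.002, 0.511]
ft_force: [-0.4, 0.4, -3.1]
opening: 0.585
grip_force: 30.0
```

```bash
python3 go.py 583.7 -241.9 310 9.2
```

```text
mm [ -0.2   1.3 105.8] norm [-0.002  0.009  0.705] turn [-0.0004  0.0004  0.0557] rows 2.5369390159888234 2.8012419095941223
```

Request:
arm_command:
  rows:
    - [[0,0.008,0.2,0,0,0.056,-1],[0,0.008,0.4,0,0,0.056,-1],[0,0.008,0.6,0,0,0.056,-1],[0,0.008,0.7,0,0,0.056,-1],[0,0.008,0.7,0,0,0.056,-1],[0,0.008,0.7,0,0,0.056,-1]]

```text
t: 6.53
eef_pos: [584.1, -241.9, 311.5]
tcp_rot: [-3.139, 0.003, 0.166]
ft_force: [-0.2, -0.4, -2.4]
opening: 0.584
grip_force: 30.0
```

```bash
python3 go.py 583.7 -241.9 275 9.2; python3 - <<'E'
from h import *
o=[]
for n,b in(("top",(340,190,440,290)),("side",(300,150,400,250))):
    p,d=read_camera(n); np.savez(n+"2.npz",p=p,d=d); o.append(cv2.resize(p[b[1]:b[3],b[0]:b[2],::-1],(400,400)))
cv2.imwrite("pics/g2.png",np.hstack(o))
E
```

```text
mm [-0.3  0.  36.5] norm [-0.002  0.     0.243] turn [-0.0003  0.0005  0.0009] rows 0.8743328490006698 0.05521230363059987
```

View pics/g2.png

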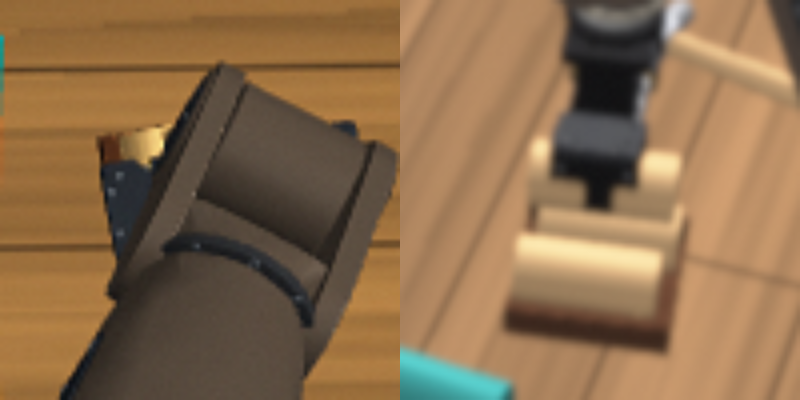

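The side view shows the held blank (610,175) above the two in the cradle (590,270), roughly in line. I'll check the y offset within this one camera.

```bash
python3 - <<'E'
from h import *
from scipy.optimize import least_squares
a=np.radians(9.2)
f=np.load("side2.npz"); p,d=f["p"],f["d"]; P=cloud("side",d).reshape(-1,3); h=cv2.cvtColor(p,cv2.COLOR_RGB2HSV).reshape(-1,3)
D=P-[583.7,-241.9,0]; L=np.c_[D[:,0]*np.cos(a)+D[:,1]*np.sin(a),-D[:,0]*np.sin(a)+D[:,1]*np.cos(a),D[:,2]]
w=(h[:,2]>130)&(h[:,1]>50)&(abs(L[:,0])<75)
def fit(m,c,z=None):
    k=L[m]
    r=least_squares(lambda q:np.hypot(k[:,1]-q[0],k[:,2]-q[1])-28,c,loss="soft_l1",f_scale=3).x
    print(m.sum(),"y,z",np.round(r,1),"x ext",np.percentile(k[:,0],[1,99]).round(1))
fit(w&(abs(L[:,1])<36)&(L[:,2]>103)&(L[:,2]<160),[0,125])
fit(w&(L[:,1]>8)&(L[:,1]<62)&(L[:,2]>34)&(L[:,2]<75),[30,40])
fit(w&(L[:,1]>-50)&(L[:,1]<-8)&(L[:,2]>45)&(L[:,2]<75),[-28,40])
for xe in(-60,60):
  A=[[np.cos(a)*xe+583.7,np.sin(a)*xe-241.9,126]]; print(proj("side",A))
E
```

```text
338 y,z [  1.5 126.7] x ext [-57.3  61.7]
549 y,z [26.7 39.1] x ext [-50.2  67.9]
184 y,z [-35.   42.1] x ext [-61.4  56.2]
[[369.7581463  196.97310624]]
[[333.31330319 192.21442959]]
```

Request:
arm_command:
  rows:
    - [[0,0.017,0.06,0,0,0,-1],[0,0.017,0.12,0,0,0,-1],[0,0.017,0.17,0,0,0,-1],[0,0.017,0.2,0,0,0,-1],[0,0.017,0.22,0,0,0,-1],[0,0.017,0.235,0,0,0,-1],[0,0.017,0.235,0,0,0,-1]]

```text
t: 7.22
eef_pos: [584.5, -244.6, 277.5]
tcp_rot: [-3.141, 0.0, 0.166]
ft_force: [0.0, -0.7, -1.4]
opening: 0.583
grip_force: 30.0
```

Request:
arm_command:
  rows:
    - [[0,0,0.007,0,0,0,-1],[0,0,0.013,0,0,0,-1],[0,0,0.02,0,0,0,-1],[0,0,0.02,0,0,0,-1],[0,0,0.02,0,0,0,-1]]

```text
t: 7.63
eef_pos: [584.5, -244.7, 275.1]
tcp_rot: [3.141, -0.0, 0.165]
ft_force: [-0.4, -0.3, -3.4]
opening: 0.582
grip_force: 30.0
```

Request:
arm_command:
  rows:
    - [[0,0,0.005,0,0,0,-1],[0,0,0.01,0,0,0,-1],[0,0,0.014,0,0,0,-1],[0,0,0.014,0,0,0,-1],[0,0,0.014,0,0,0,-1]]

```text
t: 8.05
eef_pos: [584.6, -244.9, 273.9]
tcp_rot: [3.14, -0.001, 0.165]
ft_force: [-3.0, -0.4, 6.9]
opening: 0.58
grip_force: 30.0
```

Contact felt. Release, then rise.

Request:
arm_command:
  rows:
    - [[0,0,0,0,0,0,0.3],[0,0,0,0,0,0,0.5],[0,0,0,0,0,0,0.7],[0,0,0,0,0,0,0.7],[0,0,0,0,0,0,0.7],[0,0,0,0,0,0,0.7]]

```text
t: 8.55
eef_pos: [584.6, -244.6, 272.8]
tcp_rot: [-3.142, 0.0, 0.166]
ft_force: [-0.4, 0.5, 0.3]
opening: 0.844
grip_force: 0.0
```

Request:
arm_command:
  rows:
    - [[0,0,-0.1,0,0,0,0.7],[0,0,-0.3,0,0,0,0.7],[0,0,-0.5,0,0,0,0.7],[0,0,-0.8,0,0,0,0.7],[0,0,-1,0,0,0,0.7],[0,0,-1,0,0,0,0.7],[0,0,-1,0,0,0,0.7]]

```text
t: 9.13
eef_pos: [584.4, -244.5, 424.8]
tcp_rot: [3.139, -0.003, 0.166]
ft_force: [0.4, -0.5, 0.1]
opening: 0.85
grip_force: 0.0
```

```bash
python3 go.py 489.8 153.1 425 98.4; python3 - <<'E'
from h import *
from scipy.optimize import least_squares
p,d=read_camera("side"); np.savez("side3.npz",p=p,d=d)
a=np.radians(9.2)
P=cloud("side",d).reshape(-1,3); h=cv2.cvtColor(p,cv2.COLOR_RGB2HSV).reshape(-1,3)
D=P-[583.7,-241.9,0]; L=np.c_[D[:,0]*np.cos(a)+D[:,1]*np.sin(a),-D[:,0]*np.sin(a)+D[:,1]*np.cos(a),D[:,2]]
m=(h[:,2]>130)&(h[:,1]>50)&(abs(L[:,0])<75)&(abs(L[:,1])<36)&(L[:,2]>85)&(L[:,2]<130)
k=L[m]; r=least_squares(lambda q:np.hypot(k[:,1]-q[0]-q[2]*k[:,0],k[:,2]-q[1])-28,[0,88,0],loss="soft_l1",f_scale=3).x
print(m.sum(),np.round(r,2),np.percentile(k[:,0],[1,99]))
cv2.imwrite("pics/g3.png",cv2.resize(p[150:270,290:410,::-1],(600,600)))
E
```

```text
mm [ -27.7 -407.7   -1.3] norm [-0.185 -2.718 -0.009] turn [ 7.00e-04 -1.00e-04 -2.47e-01] rows 9.800032536146674 12.417703007206223
546 [-1.63e+00  8.72e+01 -1.00e-02] [-56.75680499  61.1473508 ]
```

View pics/g3.png

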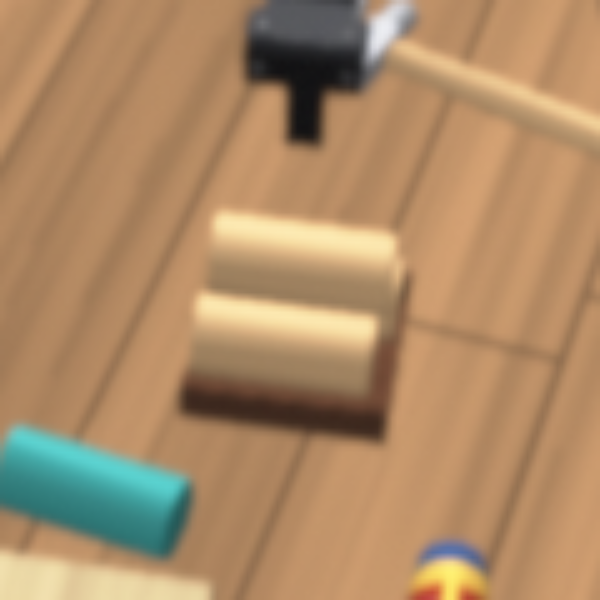

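The blank (300,265 in the crop) rests in the gap, measured at z = 87 mm, in line. Next is the bar.

Request:
arm_command:
  rows:
    - [[-0.062,-0.906,0,0,0,0,0.7],[-0.062,-0.906,0,0,0,0,0.7],[-0.062,-0.906,0,0,0,0,0.7],[-0.062,-0.906,0,0,0,0,0.7]]

```text
t: 9.52
eef_pos: [551.5, -108.1, 421.3]
tcp_rot: [-3.139, 0.003, 0.168]
ft_force: [0.8, 0.3, 0.5]
opening: 0.85
grip_force: 0.0
```

Request:
arm_command:
  rows:
    - [[-0.062,-0.906,0,0,0,0,0.7],[-0.062,-0.906,0,0,0,0,0.7],[-0.062,-0.906,0,0,0,0,0.7],[-0.062,-0.906,0,0,0,0,0.7]]

```text
t: 9.85
eef_pos: [519.9, 24.1, 421.6]
tcp_rot: [-3.14, 0.003, 0.168]
ft_force: [0.3, -1.0, -0.1]
opening: 0.85
grip_force: 0.0
```

Request:
arm_command:
  rows:
    - [[-0.062,-0.906,0,0,0,-0.19,0.7],[-0.062,-0.906,0,0,0,-0.19,0.7],[-0.062,-0.906,0,0,0,-0.19,0.7],[-0.062,-0.906,0,0,0,-0.19,0.7],[-0.062,-0.906,0,0,0,-0.19,0.7],[-0.062,-0.906,0,0,0,-0.19,0.7],[-0.062,-0.906,0,0,0,-0.19,0.7],[-0.062,-0.906,0,0,0,-0.19,0.7],[-0.062,-0.906,0,0,0,-0.19,0.7],[-0.062,-0.906,0,0,0,-0.19,0.7]]

```text
t: 10.68
eef_pos: [490.1, 152.7, 421.5]
tcp_rot: [-3.14, 0.001, 1.366]
ft_force: [0.2, -0.0, -0.5]
opening: 0.849
grip_force: 0.0
```

```bash
python3 go.py 489.8 153.1 330 98.4
```

```text
mm [ 0.5 -0.2 91.5] norm [ 0.003 -0.002  0.61 ] turn [-0.0004  0.0001 -0.0559] rows 2.19439561554887 2.810554379282313
```

Request:
arm_command:
  rows:
    - [[0,0,0.2,0,0,-0.056,-0.3],[0,0,0.4,0,0,-0.056,-0.3],[0,0,0.6,0,0,-0.056,-0.3],[0,0,0.8,0,0,-0.056,-0.3],[0,0,0.8,0,0,-0.056,-0.3],[0,0,0.8,0,0,-0.056,-0.3],[0,0,0.8,0,0,-0.056,-0.3],[0,0,0.8,0,0,-0.056,-0.3]]

```text
t: 11.35
eef_pos: [490.2, 152.9, 304.2]
tcp_rot: [3.14, 0.0, 1.711]
ft_force: [-0.0, -0.4, -0.7]
opening: 0.37
grip_force: 0.0
```

```bash
python3 go.py 489.8 153.1 270 98.4; python3 - <<'E'
from h import *
p,d=read_camera("side"); np.savez("side4.npz",p=p,d=d)
cv2.imwrite("pics/g4.png",cv2.resize(p[250:350,260:380,::-1],(720,600)))
print(proj("side",[[489.8,153.1,99],[489.8,153.1,110]]))
E
```

```text
mm [ 0.3 -0.4 34.2] norm [ 0.002 -0.003  0.228] turn [ 0.0003  0.     -0.0011] rows 0.821062707707375 0.05619180225424693
[[341.28552256 300.97147004]
 [341.43320128 298.70212548]]
```

View pics/g4.png

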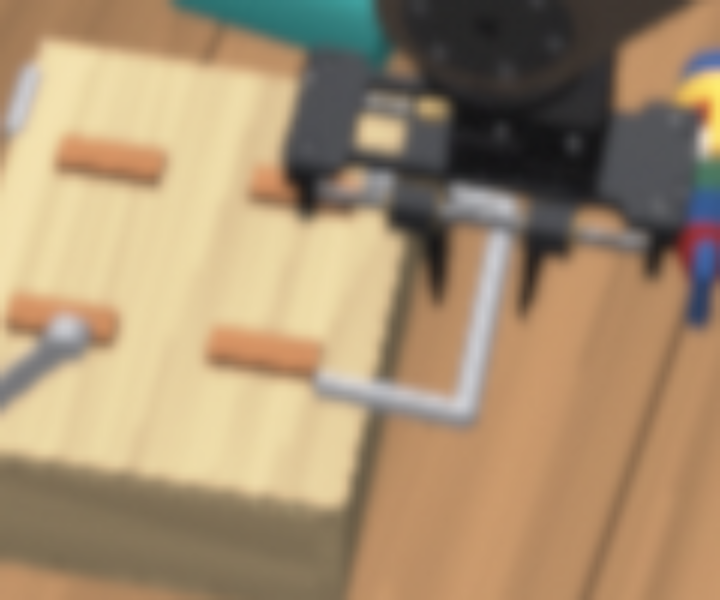

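The fingertips (435,300 and 525,310) straddle the bar (485,310), centred. I'll lower and close.

Request:
arm_command:
  rows:
    - [[0,0,0.1,0,0,0,-0.3],[0,0,0.2,0,0,0,-0.3],[0,0,0.228,0,0,0,-0.3],[0,0,0.228,0,0,0,-0.6],[0,0,0.228,0,0,0,-0.8],[0,0,0.228,0,0,0,-1],[0,0,0.228,0,0,0,-1],[0,0,0.228,0,0,0,-1],[0,0,0.228,0,0,0,-1],[0,0,0.228,0,0,0,-1]]

```text
t: 12.23
eef_pos: [489.1, 152.8, 269.3]
tcp_rot: [-3.14, 0.0, 1.711]
ft_force: [-6.0, -1.1, 6.3]
opening: 0.118
grip_force: 30.0
```

Request:
arm_command:
  rows:
    - [[0,0.003,-0.082,0,0,0,-1],[0,0.011,-0.163,0,0,0,-1],[0,0.022,-0.244,0,0,0,-1],[0,0.038,-0.324,0,0,0,-1],[0,0.057,-0.403,0,0,0,-1],[0,0.081,-0.481,0,0,0,-1],[0,0.108,-0.558,0,0,0,-1],[0,0.139,-0.634,0,0,0,-1],[0,0.174,-0.708,0,0,0,-1],[0,0.213,-0.78,0,0,0,-1]]

```text
t: 13.07
eef_pos: [520.0, 157.3, 386.2]
tcp_rot: [-3.135, 0.0, 1.711]
ft_force: [-11.3, -0.4, 3.2]
opening: 0.119
grip_force: 30.0
```

Request:
arm_command:
  rows:
    - [[0,0.037,-0.07,0,0,0,-1],[0,0.082,-0.138,0,0,0,-1],[0,0.13,-0.203,0,0,0,-1],[0,0.183,-0.266,0,0,0,-1],[0,0.238,-0.326,0,0,0,-1],[0,0.296,-0.384,0,0,0,-1],[0,0.357,-0.438,0,0,0,-1],[0,0.42,-0.49,0,0,0,-1],[0,0.486,-0.538,0,0,0,-1],[0,0.527,-0.565,0,0,0,-1]]

```text
t: 13.9
eef_pos: [598.8, 168.8, 473.8]
tcp_rot: [-3.141, -0.001, 1.712]
ft_force: [-11.4, 2.4, 14.1]
opening: 0.116
grip_force: 30.0
```

Request:
arm_command:
  rows:
    - [[0,0,0,0,0,0,-1],[0,0,0,0,0,0,-1],[0,0,0,0,0,0,-1],[0,0,0,0,0,0,-1]]

```text
t: 14.23
eef_pos: [598.2, 168.8, 473.3]
tcp_rot: [-3.141, -0.001, 1.712]
ft_force: [-14.3, 0.3, 18.3]
opening: 0.12
grip_force: 30.0
```

```bash
python3 - <<'E'
from h import *
a=np.radians(8.4)
print(state()["eef_pos"])
o=[]
for n,b in(("top",(180,160,320,300)),("side",(220,200,360,340))):
    p,d=read_camera(n); np.savez(n+"5.npz",p=p,d=d); o.append(cv2.resize(p[b[1]:b[3],b[0]:b[2],::-1],(400,400)))
    P=cloud(n,d).reshape(-1,3); h=cv2.cvtColor(p,cv2.COLOR_RGB2HSV).reshape(-1,3)
    D=P-[632.5,163.5,0]; L=np.c_[D[:,0]*np.cos(a)+D[:,1]*np.sin(a),-D[:,0]*np.sin(a)+D[:,1]*np.cos(a),D[:,2]]
    def fl(m,t):
        k=L[m]; l=cv2.fitLine(k[:,::2].astype(np.float32),cv2.DIST_HUBER,0,.01,.01).ravel()
        print(n,t,len(k),"angle",round(float(np.arctan(-l[1]/l[0])),3),"x@95",l[2]+(95-l[3])*l[0]/l[1],"resid",np.std((k[:,0]-l[2])*l[1]-(k[:,2]-l[3])*l[0]))
    fl((L[:,1]>134)&(L[:,1]<165)&(L[:,0]>-20)&(L[:,0]<100)&(L[:,2]>115)&(L[:,2]<245)&(h[:,1]<70),"gauge")
    # lid plywood: light yellow, on the plane from hinge
    g=np.arctan2(L[:,2]-95,104-L[:,0]); fl((abs(L[:,1]-10)<118)&(L[:,2]>125)&(L[:,2]<275)&(h[:,1]>60)&(h[:,1]<150)&(h[:,2]>120)&(abs(g-.97)<.25),"lid")
cv2.imwrite("pics/g5.png",np.hstack(o))
E
```

```text
[598.2424553  168.76076399 473.28695394]
top gauge 11 angle 1.074 x@95 103.54974 resid 2.913240867415183
top lid 747 angle 0.969 x@95 106.85486 resid 2.2220136239952675
side gauge 195 angle 0.99 x@95 105.079796 resid 4.586393241149231
side lid 1473 angle 0.969 x@95 110.96851 resid 3.62971544665387
```

View pics/g5.png

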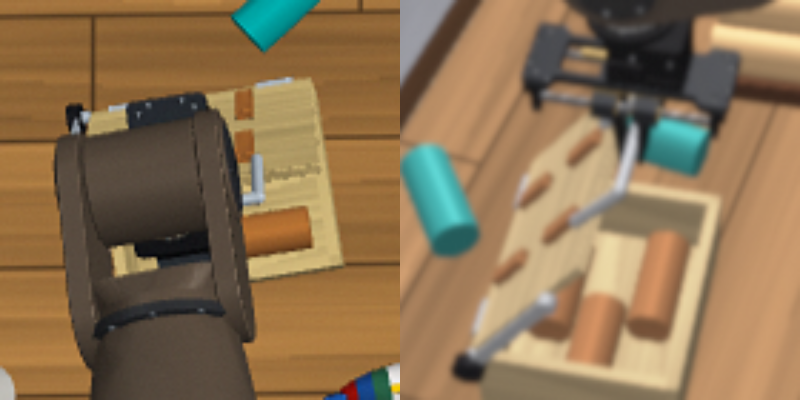

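The lid is held up with the gripper on the bar. Lid angle reads about 0.97 and the gauge about 0.985. There is some radial compression, so I'll ease it about 1.5 mm outward along the lid, check that it is steady, then hand in.

Request:
arm_command:
  rows:
    - [[0,-0.003,-0.005,0,0,0,-1],[0,-0.005,-0.009,0,0,0,-1],[0,-0.005,-0.009,0,0,0,-1],[0,-0.005,-0.009,0,0,0,-1],[0,-0.005,-0.009,0,0,0,-1],[0,-0.005,-0.009,0,0,0,-1]]

```text
t: 14.83
eef_pos: [598.1, 168.7, 473.3]
tcp_rot: [-3.141, -0.001, 1.712]
ft_force: [-7.0, 2.5, 7.4]
opening: 0.115
grip_force: 30.0
```

Request:
arm_command:
  rows:
    - [[0,0,0,0,0,0,-1],[0,0,0,0,0,0,-1],[0,0,0,0,0,0,-1],[0,0,0,0,0,0,-1],[0,0,0,0,0,0,-1],[0,0,0,0,0,0,-1],[0,0,0,0,0,0,-1],[0,0,0,0,0,0,-1]]

```text
t: 15.5
eef_pos: [598.1, 168.8, 473.3]
tcp_rot: [-3.141, -0.001, 1.712]
ft_force: [-7.1, 2.1, 7.9]
opening: 0.12
grip_force: 30.0
```

```bash
python3 - <<'E'
from h import *
from scipy.optimize import least_squares
a=np.radians(8.4); p,d=read_camera("side"); P=cloud("side",d).reshape(-1,3); h=cv2.cvtColor(p,cv2.COLOR_RGB2HSV).reshape(-1,3)
def loc(o,a): D=P-[*o,0]; return np.c_[D[:,0]*np.cos(a)+D[:,1]*np.sin(a),-D[:,0]*np.sin(a)+D[:,1]*np.cos(a),D[:,2]]
L=loc((632.5,163.5),a); g=np.arctan2(L[:,2]-95,104-L[:,0])
for t,m in(("lid",(abs(L[:,1]-10)<118)&(L[:,2]>125)&(L[:,2]<275)&(h[:,1]>60)&(h[:,1]<150)&(h[:,2]>120)&(abs(g-.97)<.25)),("gauge",(L[:,1]>134)&(L[:,1]<165)&(L[:,0]>-20)&(L[:,0]<100)&(L[:,2]>115)&(L[:,2]<245)&(h[:,1]<70)&(abs(g-.97)<.2))):
    l=cv2.fitLine(L[m][:,::2].astype(np.float32),cv2.DIST_HUBER,0,.01,.01).ravel(); print(t,m.sum(),np.arctan(-l[1]/l[0]))
M=loc((583.7,-241.9),np.radians(9.2)); m=(h[:,2]>130)&(h[:,1]>50)&(abs(M[:,0])<75)&(abs(M[:,1])<36)&(M[:,2]>85)&(M[:,2]<130); k=M[m]
print("blank",m.sum(),least_squares(lambda q:np.hypot(k[:,1]-q[0],k[:,2]-q[1])-28,[0,88],loss="soft_l1",f_scale=3).x)
s=state(); print(s["t"],s["eef_pos"],s["qvel"].round(4),s["ft_force"],s["opening"],s["grip_force"])
E
```

```text
lid 1475 0.9668733
gauge 190 0.99777216
blank 340 [-1.61212131 87.0884976 ]
15.55 [598.06126549 168.73591597 473.28836475] [-0.0002 -0.0004  0.0006 -0.0001 -0.0011 -0.0007] [-6.77675429  3.14361553  7.39242464] 0.11698149166148558 30.03237247467041
```

Request:
arm_command:
  rows:
    - [[0,0.007,-0.005,0,0,0,-1],[0,0.014,-0.01,0,0,0,-1],[0,0.02,-0.014,0,0,0,-1],[0,0.02,-0.014,0,0,0,-1],[0,0.02,-0.014,0,0,0,-1],[0,0.02,-0.014,0,0,0,-1],[0,0.02,-0.014,0,0,0,-1],[0,0.02,-0.014,0,0,0,-1],[0,0.02,-0.014,0,0,0,-1],[0,0.02,-0.014,0,0,0,-1]]

```text
t: 16.38
eef_pos: [601.1, 169.2, 475.2]
tcp_rot: [-3.141, -0.001, 1.712]
ft_force: [-6.3, 3.0, 6.3]
opening: 0.118
grip_force: 30.0
```

Request:
arm_command:
  rows:
    - [[0,0,0,0,0,0,-1],[0,0,0,0,0,0,-1],[0,0,0,0,0,0,-1],[0,0,0,0,0,0,-1],[0,0,0,0,0,0,-1],[0,0,0,0,0,0,-1],[0,0,0,0,0,0,-1],[0,0,0,0,0,0,-1]]

```text
t: 17.05
eef_pos: [601.1, 169.2, 475.2]
tcp_rot: [-3.141, -0.001, 1.712]
ft_force: [-5.8, 3.3, 6.8]
opening: 0.115
grip_force: 30.0
```

```bash
python3 -c "
from cell import *
print(job_done())"
```

```text
the job is handed in; nothing more can be done
None
```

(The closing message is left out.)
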